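# Slide the wax-melt mould home under the filler's nozzle bar

## Task

Push the flat six-pocket mould plate along the bench, between the filler's two guide rails and under its low nozzle bar, until it is fully home against the end stop with its pockets below the nozzles. Only push it: keep it flat on the bench on its feet, never lifted or tipped, and let neither it nor the robot knock against the nozzle bar. Leave everything else on the bench where it stands.

Things in the scene. Friction and masses are not known exactly. Their poses are not given: they have to be found in the camera images.
- mould: Bare aluminium mould plate, 120 mm (its x) by 160 mm (its y) by 18 mm, corners rounded 10 mm, on four 8 mm high nylon feet: its edges span heights 8 to 26 mm. Six round pockets in the leading (+y) half, the trailing half blank with shallow grooves. 0.5 to 0.9 kg, slides freely. Origin: on the bench under the plate's centre, z up. Starts before the mouth, +y end towards it, askew.
- push_edge (a point): Middle of the mould's trailing upright edge face (at its y = -80 mm), 17 mm above the bench; axes as the mould's. The mould's feet (16 mm across) stand well in from its edges, centred at its x = +-45, y = +-50 mm, so pressing down on an overhanging end tips it. Pushed square to this face 48 mm off its middle, it turns about 0.07 rad per 10 mm.
- filler: Bench filler, fixed. Origin on the bench under the middle of the nozzle bar; y is the way the mould is pushed in, x across, z up. Two guide rails along y, 22 mm high, inner faces at x = +-63 mm (3 mm play each side), from y = -65 mm to the end stop, a 20 mm high bar with its face at y = +52 mm. Uprights at x = +-82 to 102 mm, 88 mm high. Hopper on legs, 182 mm across, 380 mm high, at y = +285 mm.
- nozzle_bar: The low bridge: aluminium manifold block with six brass nozzles, fixed on the filler. Same origin and axes as the filler. Block spans x = +-102, y = +-33 mm, heights 45 to 91 mm; nozzle tips hang to 33 mm above the bench (7 mm above the mould's top) at x = -38, 0, 38, y = +-19 mm. A copper pipe rises from its middle to 150 mm and runs along +y to the hopper.
- home (a point): Point on the bench between the rails, at y = -28 mm in the filler's frame, where the mould's origin lies when it is home: leading edge on the end stop, pockets under the nozzles; its trailing edge is then at y = -108 mm, 75 mm short of the nozzle bar. Axes as the filler's.
- mouth (a point): Point on the bench in the middle of the open mouth, at y = -115 mm in the filler's frame, between the ends of two lead-ins (22 mm high) that flare out from the rails at y = -65 mm to about x = +-78 mm (inner side) here. Axes as the filler's.
- jar_1: Bystander: glass jar candle with blue and yellow wax, 72 mm across, 78 mm high, standing; origin at the centre of its underside.
- jar_2: Bystander: glass jar candle with cream wax, 72 mm across, 78 mm high, standing; origin at the centre of its underside.
- tape_roll: Bystander: roll of white sticker tape lying flat, 100 mm across, 26 mm high; origin at the centre of its underside.
- lid: Bystander: round steel jar lid, 76 mm across, 15 mm high; origin at the centre of its underside.
- scraper: Bystander: flat scraper lying on the bench, about 210 mm long along its x; origin under its middle.
- bowl: Bystander: small grey plastic bowl, 92 mm across, 42 mm high; origin at the centre of its underside.
- bottle: Bystander: white plastic bottle, 62 mm across, 165 mm high, standing; origin at the centre of its underside.
- deep_mould: Bystander: taller two-pocket aluminium mould block, 90 by 120 mm, 46 mm high, too tall for the bridge; origin at the centre of its underside.

How it is judged:
At the end, for the whole second after the job is handed in: The mould plate is at rest, flat on the bench (within 0.03 rad and 4 mm), between the rails (within 4.5 mm of the middle, within 0.05 rad of square) and against the end stop (its origin within 4 mm of the home point) (y of mould in the frame of home between -0.004 and 0.004 m and x of mould in the frame of home between -0.0045 and 0.0045 m and angle between the y axis of mould and the y axis of filler, either way round below 0.05 rad and angle between mould's own z axis and vertical below 0.03 rad and height (world z) of mould below 0.004 m and linear speed of mould below 0.01 m/s); the robot touches nothing.
It fails at once if the mould is tipped by more than 0.06 rad (angle between mould's own z axis and vertical above 0.06 rad).
It fails at once if the mould is lifted 6 mm or more off the bench (height (world z) of mould above 0.006 m).
It fails at once if the mould strikes the nozzle bar (contact force between mould and nozzle_bar above 1 N).
It fails at once if the robot knocks the nozzle bar (over 3 N) (contact force between any of the arm, the fingers and nozzle_bar above 3 N).
It fails at once if a bystander is moved more than 15 mm or knocked over (distance of any of jar_1, jar_2, tape_roll, lid, scraper, bowl, bottle, deep_mould from where it was at the start of the episode above 0.015 m or angle between any of jar_1, jar_2, tape_roll, lid, bowl, bottle, deep_mould's own z axis and vertical above 0.35 rad).
It also fails if it takes over 72 s, if anything falls off the work surface, if the arm or the gripper's body presses on something with over 40 N, if the wrist force passes 120 N, or if a joint passes its speed limit or range.

## Robot

A 7-joint arm with a two-finger parallel gripper is mounted at the origin on the work surface. World frame = base frame: x ahead of the robot, y to its left, z up, the work surface at z = 0. Lengths are in m, angles in rad, forces in N, time in s.
With the tool pointing down it reaches from about 0.35 to 0.9 m from the base axis. Payload 8.1 kg.
Tool frame: the origin (TCP) lies on the centre line of the jaws, within the pads' length; the fingertips stand 19 mm ahead of it and the grasp point (between the pads) is the TCP (robot.finger_overhang is the distance from the TCP to the fingertips, in m); y points along the fingers, z is the direction in which the jaws open and shut, and the axes are right-handed (so a half turn about y gives the same grasp; the last joint's range is limited). The gripper opens to 92 mm and grips with 3 to 60 N. Pads are 19 mm wide; open, the fingers measure 130 mm over their backs; the gripper's body (75 mm by 190 mm) begins 47 mm behind the grasp point.
Start: joints at [1.113, 0.434, 0.025, 1.573, -0.012, 1.134, -0.075], TCP at [0.217, -0.586, 0.246] pointing down, gripper open.
Joint ranges: [-2.62, 2.62], [-0.44, 2.09], [-1.27, 1.32], [0.08, 2.57], [-1.32, 4.46], [0.12, 2], [-2.74, 2.74]. Speed limits (rad/s): [2.22, 2.22, 3.01, 3.01, 3.14, 3.14, 3.14].

## Interface

Orientations are given as a unit quaternion [x, y, z, w].
In Python, from bench import robot gives the robot as it stands. The module is installed in compiled form; this text tells all that it offers.
- The arm moves only by the tool servo_tool, never from a script. Its argument "targets" is a list of rows, each a list of 7 numbers: the shift along the tool's x, y, z in mm, then the turn, a rotation vector about the tool's x, y, z in rad, then the opening, from -1 (shut) to 1 (fully open), so that 0 is half open. A call has 1 to 20 rows; each row shifts and turns the commanded pose from where the row before left it, along the tool's axes as they then stand; what a row does not reach is not made up. A row lasts 1/10 s, in which the tool goes at most 50 mm and 8.59 degrees, less where a joint would pass 70% of its speed; a pose out of reach is approached as far as the arm can. A call with a gripper value outside its range is refused whole. The fingers move at their own pace and stop on an object; "newtons" is the grip in N (left out, the last holds). Time passes only in rows, so rows that do not move let the fingers close. It gives the time, the measured TCP pose, the force and the opening at its end, in the units of the state.
- robot.state(): the state, without advancing time (a new reading comes with each control period).
- robot.get_image(name): name is "side" or "top" or "wrist"; returns a dict with "pixels" (400x640x3 uint8, blue, green, red), "range_z" (400x640 float32, m along the optical axis (not along the pixel's ray), 0 where there is no reading), "vertical_fov" (degrees; the focal length in pixels is half the picture's height over the tangent of half this angle, whatever the lens; pixels are square), "cx", "cy" (the principal point, pixels), "R" (3x3) and "t" (3): a world point X has camera coordinates R X + t; the wrist camera has in their place "T_tool_cam" (4x4, takes a point from camera to tool coordinates, whose origin is the TCP and whose axes are the tool frame's). Camera axes: x right, y down, z forward; pixel columns grow to the right and rows downward; lengths in m; the calibration is good to about 2 mm. The wrist camera is an equidistant fisheye: a pixel r from the principal point sees the ray r / f radians off the axis. A picture is of the moment at which its call begins: read the wrist's pose just before it.
- robot.hand_in(): hands the job in, once; it reports no verdict.
Trained networks look in a picture, given as the dict that the camera call returned (one of the last four; its "shot" number tells which), for a name from the list of things; names that differ only in an ending like _2 or _b are one class to them, and where a whole thing is asked for, a point or a joint stands for the part that bears it (a point fixed in the world has none). Each returns a list of dicts, best first, with "conf" (0 to 1); they miss things now and then, are a little off and sometimes report something else, mostly with a low value. They report only what shows in the picture. A call takes as long as a camera call.
- robot.look_for(picture, query): "box" ([centre column, centre row, width, height] in pixels, round what is visible of it).
- robot.outline_of(picture, query): "mask" (400x640 bool, what is visible of it) and "box" ([centre column, centre row, width, height] in pixels, round what is visible of it).
The state is a dict: "time": time; "qpos": joint angles; "dq": joint speeds; "effort": joint torques, N m; "position": TCP position; "ee_rot": TCP orientation; "wrist_force": force on the tool from outside, world axes, zero at the start; "ft_torque": the same for the moment, N m; "width": finger opening in m.
Only numpy, scipy, OpenCV 4.12 (cv2) and the standard library are available. Lean on these libraries where they do the work, as an engineer would, in place of code of your own. Each camera call takes 0.05 s, during which the arm holds its last target.

## Working session

There is one attempt and no reset: what is moved stays moved. The work goes in short steps, Python scripts to look and compute and a tool call to move; the robot and the scene stay as the last step left them, time stands still between calls to the robot, and variables do not carry over. Pictures are saved under pics/ and viewed, and the job is handed in when it is done.

Besides the shell and the picture viewer there is one more tool, called as a command line: name --pt "numbers of a row" for each row, then --argument value for the rest. servo_tool: Moves the arm, as the interface text tells. Its arguments: {"type":"object","properties":{"targets":{"type":"array","items":{"type":"array","items":{"type":"number"}}},"newtons":{"type":"number"}},"required":["targets"]}

```bash
mkdir -p pics; python3 - <<'E'
from bench import robot
import cv2,numpy as np,pickle
print(robot.state())
for n in ("top","side","wrist"):
    p=robot.get_image(n); cv2.imwrite(f"pics/{n}0.png",p["pixels"]); pickle.dump({k:v for k,v in p.items()},open(f"{n}0.pkl","wb"))
    print(n,{k:v for k,v in p.items() if k not in("pixels","range_z")})
    for q in ("mould","filler","nozzle_bar"):
        print(q,[(r["conf"],r["box"]) for r in robot.look_for(p,q)][:3])
E
```

```text
{'time': 0.0, 'qpos': array([ 1.11335787,  0.43521657,  0.0249401 ,  1.57407205, -0.01163233,
        1.13401025, -0.07511077]), 'dq': array([ 0.00103614,  0.00193312, -0.00044944,  0.00143715, -0.00026471,
        0.00061126,  0.00123113]), 'effort': array([-5.58683205e-04, -6.67858744e+01,  9.84957442e-01, -3.14467156e+01,
       -6.04566769e-02,  4.27412486e-02,  9.12459450e-05]), 'position': array([ 0.2169608 , -0.58562673,  0.24495823]), 'ee_rot': array([-0.12490641,  0.6965469 , -0.69547456,  0.12464324]), 'wrist_force': array([-0.89346251, -1.15926938,  0.34352808]), 'ft_torque': array([ 0.000702  , -0.01030063,  0.01962339]), 'width': 0.0917107098372233}
top {'vertical_fov': 49.70226425346686, 'cx': 318.62421333936635, 'cy': 199.4198087000178, 'R': array([[-0.02725655, -0.99960315, -0.00711444],
       [-0.99047462,  0.02796723, -0.13482533],
       [ 0.13497079,  0.00337179, -0.99084384]]), 't': array([-0.00638355,  0.55797769,  1.2311389 ]), 'shot': 1}
mould [(0.65, [375.7, 211.0, 63.8, 59.8])]
filler [(0.76, [205.4, 182.2, 221.9, 126.6]), (0.58, [244.3, 256.1, 29.2, 26.1])
[... 358 characters left out ...]
ould [(0.91, [271.1, 197.8, 58.5, 36.8]), (0.38, [199.6, 189.7, 40.2, 45.4]), (0.23, [340.5, 260.1, 30.2, 23.8])]
filler [(0.55, [429.8, 197.6, 219.7, 148.4])]
nozzle_bar [(0.84, [396.2, 206.2, 109.6, 57.5])]
wrist {'vertical_fov': 65.70646984690485, 'cx': 323.0915850880734, 'cy': 198.7417832123722, 'T_tool_cam': array([[-5.98307097e-04,  9.58063954e-01,  2.86553837e-01,
        -7.75344115e-02],
       [-2.96353363e-04, -2.86554046e-01,  9.58064033e-01,
        -1.39196253e-01],
       [ 9.99999777e-01,  4.88295317e-04,  4.55372794e-04,
        -9.53303066e-04],
       [ 0.00000000e+00,  0.00000000e+00,  0.00000000e+00,
         1.00000000e+00]]), 'shot': 3}
mould []
filler []
nozzle_bar []
```

View pics/top0.png

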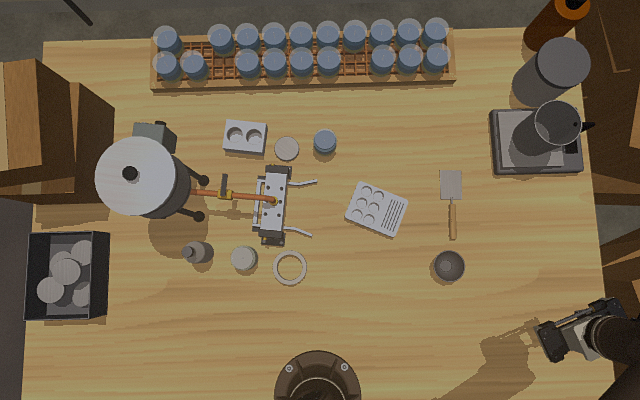

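View pics/side0.png

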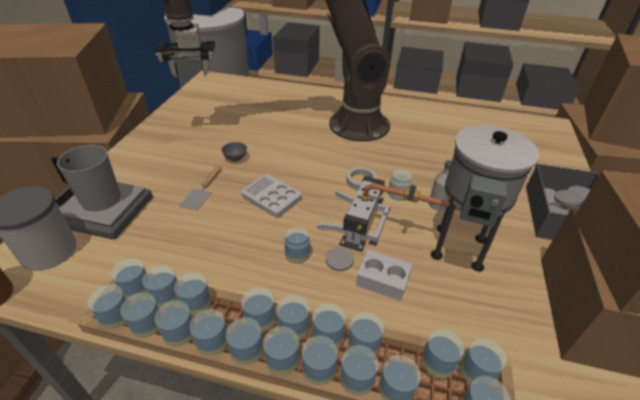

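View pics/wrist0.png

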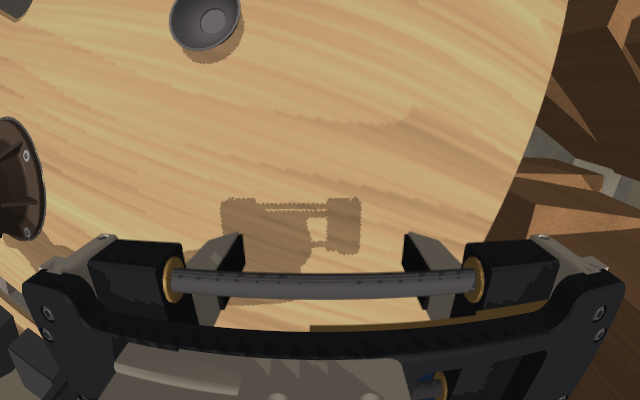

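```bash
cat > h.py <<'E'
import numpy as np,cv2
def cloud(p):
    z=p["range_z"];h,w=z.shape
    f=h/2/np.tan(np.radians(p["vertical_fov"])/2)
    v,u=np.mgrid[0:h,0:w]
    c=np.stack([(u-p["cx"])/f*z,(v-p["cy"])/f*z,z],-1)
    X=(c-p["t"])@p["R"]
    X[z==0]=np.nan
    return X
def at_height(p,uv,h):
    f=p["pixels"].shape[0]/2/np.tan(np.radians(p["vertical_fov"])/2)
    uv=np.atleast_2d(uv).astype(float)
    d=np.stack([(uv[:,0]-p["cx"])/f,(uv[:,1]-p["cy"])/f,np.ones(len(uv))],1)@p["R"]
    C=-p["R"].T@p["t"]
    return C+d*((h-C[2])/d[:,2])[:,None]
def rect(p,mask,h):
    m=mask.astype(np.uint8)
    c=max(cv2.findContours(m,cv2.RETR_EXTERNAL,cv2.CHAIN_APPROX_NONE)[0],key=cv2.contourArea)[:,0]
    X=at_height(p,c,h)[:,:2].astype(np.float32)
    return cv2.minAreaRect(X*1000)
E
python3 - <<'E'
from bench import robot
from h import *
for n in ("top","side"):
    p=robot.get_image(n); X=cloud(p)
    print(n,"table z",np.nanmedian(X[190:230,330:345,2] if n=="top" else X[160:175,290:310,2]))
    for q,h in (("mould",.026),("nozzle_bar",.091),("deep_mould",.046)):
        for r in robot.outline_of(p,q)[:1]:
            m=r["mask"]; Y=X[m]; print(q,r["conf"],m.sum(),"rect",rect(p,m,h),"med",np.nanmedian(Y,0))
            if q=="nozzle_bar":
                s=m&(X[...,2]>.08)&(X[...,2]<.10); print("  top only",s.sum(),rect(p,s,.091), np.nanmean(X[s],0))
            if q=="mould":
                s=m&(X[...,2]>.018)&(X[...,2]<.034); print("  top only",s.sum(),rect(p,s,.026))
        cv2.imwrite(f"pics/m_{n}_{q}.png",m*255)
    im=p["pixels"]
    c=im[140:270,180:420] if n=="top" else im[140:260,220:450]
    cv2.imwrite(f"pics/crop_{n}.png",cv2.resize(c,None,fx=3.3,fy=3.3,interpolation=cv2.INTER_CUBIC))
    for q in ("jar_1","tape_roll","lid","scraper","bowl","bottle"):
        print(q,[(r["conf"],np.round(at_height(p,r["box"][:2],.03)[0],3)) for r in robot.look_for(p,q)[:2]])
E
```

```text
top table z 0.0005229658812001753
mould 0.79 2250 rect ((527.4228515625, -191.33111572265625), (161.43199157714844, 124.8047866821289), 66.1473159790039) med [ 0.52745259 -0.19199323  0.02544796]
  top only 1723 ((527.029052734375, -190.63577270507812), (160.1002655029297, 120.75061798095703), 66.01231384277344)
nozzle_bar 0.91 2278 rect ((561.5103149414062, 204.9288330078125), (270.57269287109375, 216.92115783691406), 83.1016616821289) med [0.55895539 0.11594091 0.09029522]
  top only 1499 ((548.178466796875, 106.29786682128906), (66.67890167236328, 214.01841735839844), 83.35575103759766) [0.54831737 0.10594445 0.08914195]
deep_mould 0.56 1396 rect ((749.2080688476562, 193.0388946533203), (127.82530212402344, 102.8223876953125), 82.00321197509766) med [0.75703948 0.19402379 0.04384868]
jar_1 [(0.74, array([0.396, 0.197, 0.03 ])), (0.57, array([ 0.728, -0.05 ,  0.03 ]))]
tape_roll [(0.67, array([0.366, 0.065, 0.03 ]))]
lid [(0.84, array([0.716, 0.059, 0.03 ]))]
scraper [(0.92, array([ 0.538, -0.411,  0.03 ]))]
bowl [(0.59, array([ 0.351, -0.394,  0.03 ])), (0.17, array([0.615, 0.309,
[... 703 characters left out ...]
1808 rect ((774.3099365234375, 197.61639404296875), (118.69512939453125, 124.56742858886719), 82.019775390625) med [0.77336579 0.20019228 0.04143814]
jar_1 [(0.93, array([0.388, 0.205, 0.03 ])), (0.58, array([ 0.726, -0.048,  0.03 ]))]
tape_roll [(0.73, array([0.391, 0.082, 0.03 ]))]
lid [(0.7, array([0.752, 0.08 , 0.03 ])), (0.33, array([0.384, 0.202, 0.03 ]))]
scraper [(0.76, array([ 0.569, -0.414,  0.03 ]))]
bowl [(0.66, array([ 0.355, -0.388,  0.03 ])), (0.32, array([0.435, 0.293, 0.03 ]))]
bottle [(0.83, array([0.353, 0.326, 0.03 ])), (0.4, array([0.491, 0.213, 0.03 ]))][ WARN:0@3.441] global loadsave.cpp:1063 imwrite_ Unsupported depth image for selected encoder is fallbacked to CV_8U.
```

View pics/crop_top.png

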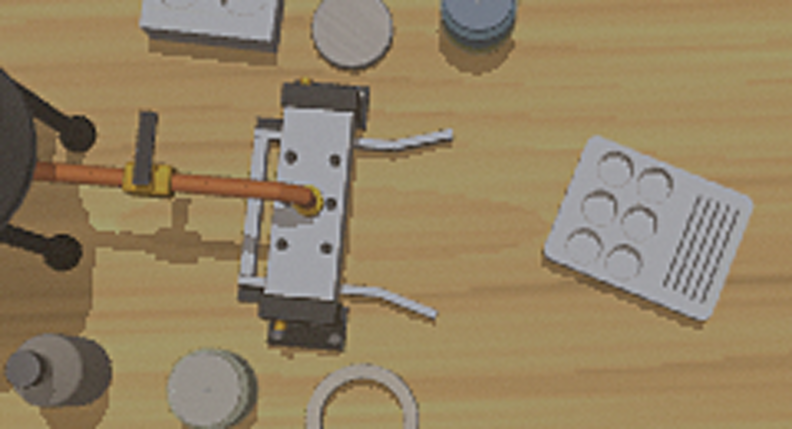

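View pics/crop_side.png

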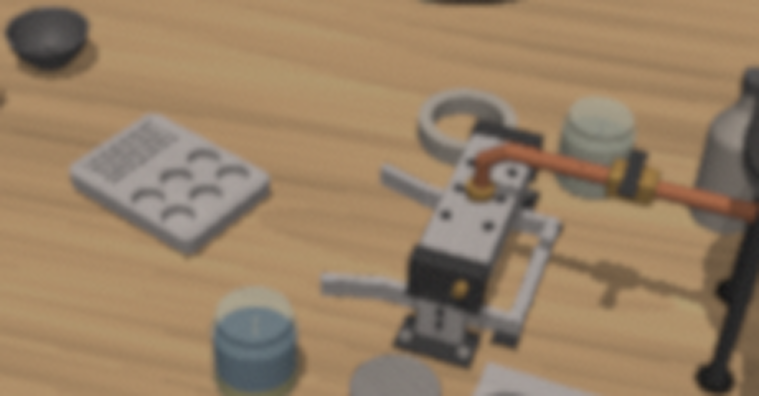

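```bash
cat >> h.py <<'E'
from scipy.spatial.transform import Rotation as Ro
FO=np.array([.548,.106]); FA=np.radians(83.4)   # filler origin, direction of its y
def tool():
    from bench import robot
    s=robot.state(); R=Ro.from_quat(s["ee_rot"]).as_matrix()
    return s,s["position"],R
def filler(P,ang=None):
    y=np.array([np.cos(FA),np.sin(FA)]);x=np.array([y[1],-y[0]])
    d=np.asarray(P)[:2]-FO
    return np.array([d@x,d@y])*1000
E
python3 - <<'E'
from h import *
s,p,R=tool(); print(p); print(R.round(3))
print("push dir yaw",np.degrees(np.arctan2(-R[1,0],-R[0,0])))
m=np.array([.5285,-.1905]);a=np.radians(66)
yd=np.array([np.cos(a),np.sin(a)]); g=np.r_[m-yd*.110,.2]
print(g,"tool shift mm",R.T@(g-p)*1000, filler(m))
E
```

```text
[ 0.21714311 -0.58611998  0.24574093]
[[-0.938  0.     0.347]
 [-0.347 -0.    -0.938]
 [-0.    -1.     0.   ]]
push dir yaw 20.324277173080823
[ 0.48375897 -0.29099     0.2       ] tool shift mm [-352.52476314   45.72544421 -184.15598047] [  14.70809619 -296.77629944]
```

servo_tool --pt "-29.4 3 -15.3 0 0 0 0.2" --pt "-29.4 3 -15.3 0 0 0 0.2" --pt "-29.4 3 -15.3 0 0 0 0.2" --pt "-29.4 3 -15.3 0 0 0 0.2" --pt "-29.4 3 -15.3 0 0 0 0.2" --pt "-29.4 3 -15.3 0 0 0 0.2" --pt "-29.4 3 -15.3 0 0 0 0.2" --pt "-29.4 3 -15.3 0 0 0 0.2" --pt "-29.4 3 -15.3 0 0 0 0.2" --pt "-29.4 3 -15.3 0 0 0 0.2" --pt "-29.4 3 -15.3 0 0 0 0.2" --pt "-29.4 3 -15.3 0 0 0 0.2" --pt "0 0 0 0 -0.1 0 0.2" --pt "0 0 0 0 -0.1 0 0.2" --pt "0 0 0 0 -0.1 0 0.2" --pt "0 0 0 0 -0.1 0 0.2" --pt "0 0 0 0 -0.1 0 0.2" --pt "0 0 0 0 -0.1 0 0.2" --pt "0 0 0 0 -0.1 0 0.2" --pt "0 0 0 0 -0.1 0 0.2"

```text
time: 3.6
position: [0.4842, -0.2915, 0.2098]
ee_rot: [0.387, -0.592, 0.592, -0.387]
wrist_force: [0.5, -0.4, -0.2]
width: 0.0552
```

```bash
cat > w.py <<'E'
from h import *
def wpt(p,T,uv,h,s=None):
    # wrist pixel -> world at height h
    pos,R=T
    f=p["pixels"].shape[0]/2/np.tan(np.radians(p["vertical_fov"])/2)
    uv=np.atleast_2d(uv).astype(float); d=uv-[p["cx"],p["cy"]]; r=np.hypot(*d.T); th=r/f
    k=np.where(r>0,np.sin(th)/np.maximum(r,1e-9),0)
    ray=np.c_[d*k[:,None],np.cos(th)]
    M=p["T_tool_cam"]; C=pos+R@M[:3,3]; w=ray@M[:3,:3].T@R.T
    return C+w*((h-C[2])/w[:,2])[:,None]
E
python3 - <<'E'
from bench import robot
from w import *
s,pos,R=tool(); print("push yaw",np.degrees(np.arctan2(-R[1,0],-R[0,0])),pos)
p=robot.get_image("wrist"); cv2.imwrite("pics/wrist1.png",p["pixels"])
for r in robot.outline_of(p,"mould")[:1]:
    m=r["mask"].astype(np.uint8); print(r["conf"],r["box"])
    c=max(cv2.findContours(m,cv2.RETR_EXTERNAL,cv2.CHAIN_APPROX_NONE)[0],key=cv2.contourArea)[:,0]
    X=wpt(p,(pos,R),c,.026)[:,:2]; print(cv2.minAreaRect((X*1000).astype(np.float32)))
E
```

```text
push yaw 66.38787035693487 [ 0.48417983 -0.29146018  0.20977179]
0.84 [320.7, 78.9, 117.6, 151.8]
((526.1329345703125, -188.20538330078125), (161.79446411132812, 122.14630126953125), 65.9752197265625)
```

View pics/wrist1.png

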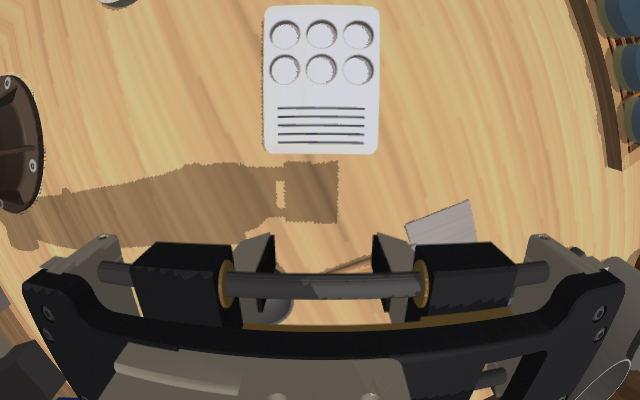

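servo_tool --pt "0 30 0 0 0 0 0.2" --pt "0 30 0 0 0 0 0.2" --pt "0 30 0 0 0 0 0.2" --pt "0 30 0 0 0 0 0.2" --pt "0 30 0 0 0 0 0.2" --pt "0 15 0 0 0 0 0.2" --pt "0 10 0 0 0 0 0.2" --pt "0 4 0 0 0 0 0.2" --pt "0 0 0 0 0 0 0.2"

```text
time: 4.6
position: [0.4843, -0.2914, 0.0308]
ee_rot: [0.386, -0.593, 0.593, -0.386]
wrist_force: [0.4, 0.3, 0.1]
width: 0.0549
```

```bash
cat > look.py <<'E'
from bench import robot
from w import *
import sys
s,pos,R=tool(); yaw=np.degrees(np.arctan2(-R[1,0],-R[0,0])); print("t",s["time"],"push yaw",yaw,pos.round(4),"F",s["wrist_force"].round(1))
p=robot.get_image("top"); X=cloud(p)
for r in robot.outline_of(p,"mould")[:1]:
    m=r["mask"]; q=m&(X[...,2]>.018)&(X[...,2]<.034)
    (c,sz,a)=rect(p,q,.026); print("top rect",c,sz,a,"filler",filler(np.array(c)/1000))
    d=pos[:2]-np.array(c)/1000; u=np.array([-R[0,0],-R[1,0]]); print("TCP along push rel centre",d@u*1000,"lateral",d@np.array([u[1],-u[0]])*1000)
print("TCP filler",filler(pos), "yaw rel filler",yaw-np.degrees(FA))
n=sys.argv[1]
cv2.imwrite(f"pics/t{n}.png",cv2.resize(p["pixels"][130:290,190:490],None,fx=2.6,fy=2.6,interpolation=cv2.INTER_CUBIC))
s,pos,R=tool(); p=robot.get_image("wrist"); cv2.imwrite(f"pics/w{n}.png",p["pixels"])
E
python3 look.py 1
```

```text
t 4.6 push yaw 66.10834807305211 [ 0.4843 -0.2914  0.0308] F [0.4 0.3 0.1]
top rect (527.10498046875, -190.665283203125) (160.08213806152344, 120.6258773803711) 65.99276733398438 filler [  13.34131896 -297.10082684]
TCP along push rel centre -109.45062139436324 lateral 1.7179710198715505
TCP filler [ -17.55099408 -402.11537358] yaw rel filler -17.291651926947893
```

View pics/w1.png

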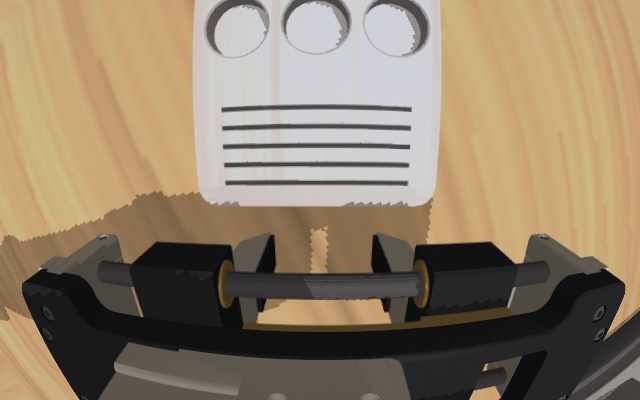

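View pics/t1.png

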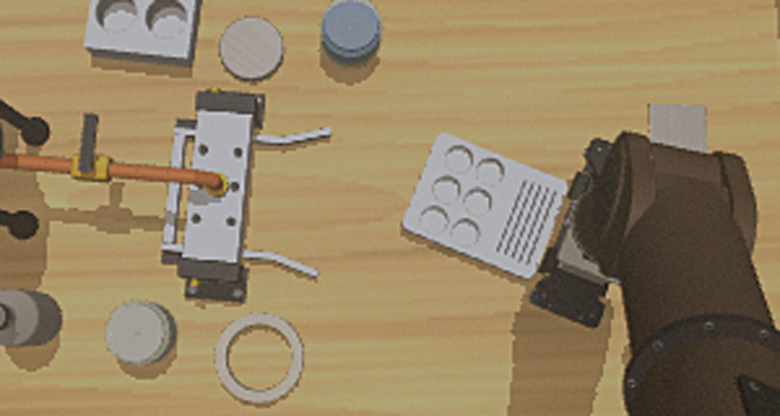

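```bash
python3 - <<'E'
from bench import robot
from w import *
p=robot.get_image("top")
A=at_height(p,[[316.9,180.8],[311.9,235]],.022)
for a in A: print(a, filler(a))
print(filler(A.mean(0)))
# edges of rails by colour: view enlarged
cv2.imwrite("pics/rail.png",cv2.resize(p["pixels"][170:250,240:330],None,fx=8,fy=7.5,interpolation=cv2.INTER_NEAREST))
E
```

```text
[ 0.61609973 -0.01817957  0.022     ] [  81.92126682 -115.52940984]
[0.45466677 0.00085453 0.022     ] [ -80.62956882 -115.17610298]
[   0.645849   -115.35275641]
```

View pics/rail.png

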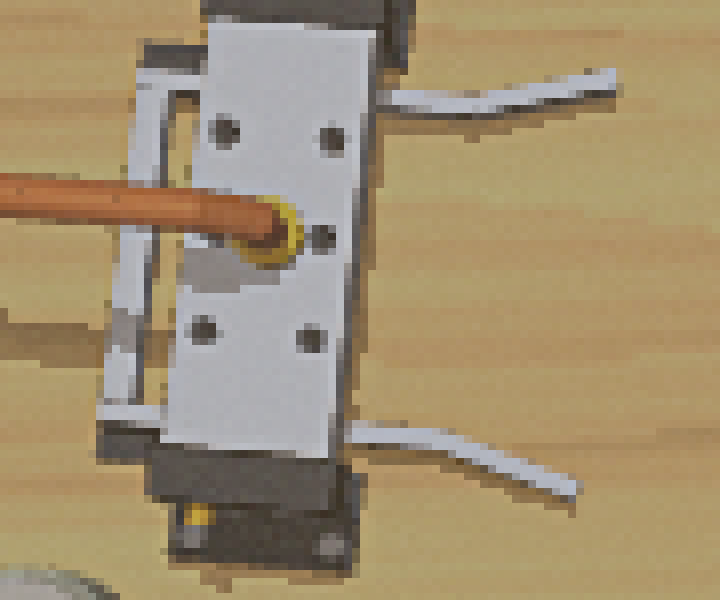

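servo_tool --pt "-4 0 -1.5 0 0 0 0.2" --pt "-4 0 0 0 0 0 0.2" --pt "-4 0 0 0 0 0 0.2" --pt "-4 0 0 0 0 0 0.2" --pt "-3 0 0 0 0 0 0.2" --pt "-2 0 0 0 0 0 0.2" --pt "-3 0 2 0 -0.024 0 0.2" --pt "-4 0 2.9 0 -0.032 0 0.2" --pt "-4 0 2.9 0 -0.032 0 0.2" --pt "-4 0 2.9 0 -0.032 0 0.2" --pt "-4 0 2.9 0 -0.032 0 0.2" --pt "-4 0 2.9 0 -0.032 0 0.2" --pt "-4 0 2.9 0 -0.032 0 0.2" --pt "-4 0 2.9 0 -0.032 0 0.2"

```text
time: 6.2
position: [0.5223, -0.2485, 0.0308]
ee_rot: [0.457, -0.54, 0.54, -0.457]
wrist_force: [-0.7, -4.3, 1.1]
width: 0.055
```

```bash
python3 look.py 2
```

```text
t 6.2 push yaw 80.52534263118295 [ 0.5223 -0.2485  0.0308] F [-0.7 -4.3  1.1]
top rect (537.4876708984375, -154.8288116455078) (149.05816650390625, 120.68517303466797) 80.47852325439453 filler [  19.53625894 -260.30849512]
TCP along push rel centre -94.94285895408481 lateral 0.4413100118218159
TCP filler [  15.21551634 -355.15401378] yaw rel filler -2.8746573688170542
```

View pics/w2.png

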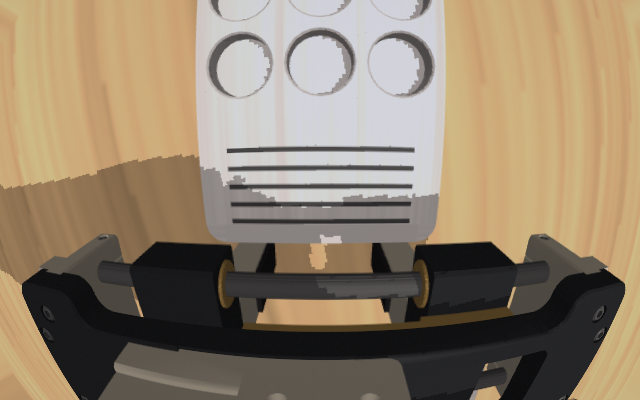

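View pics/t2.png

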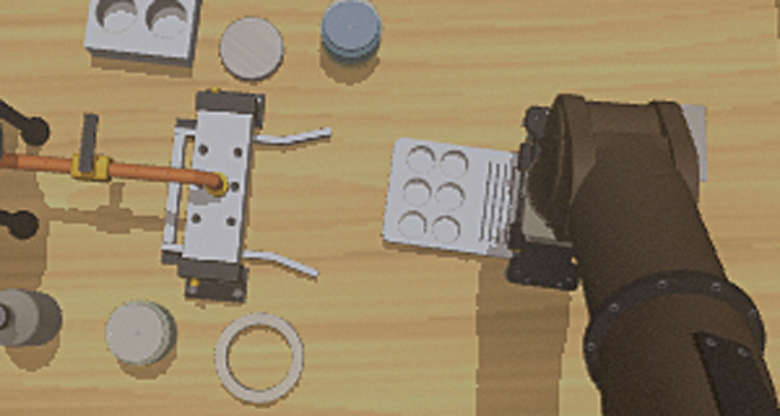

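servo_tool --pt "-4 0 2.9 0 -0.032 0 0.2" --pt "-4 0 2.9 0 -0.032 0 0.2" --pt "-4 0 2.9 0 -0.032 0 0.2" --pt "-4 0 2.9 0 -0.032 0 0.2" --pt "-4 0 2.9 0 -0.032 0 0.2" --pt "-4 0 2.9 0 -0.032 0 0.2" --pt "-4 0 2.9 0 -0.032 0 0.2" --pt "-4 0 2.9 0 -0.032 0 0.2" --pt "-4 0 2.9 0 -0.032 0 0.2" --pt "-4 0 2.9 0 -0.032 0 0.2" --pt "-4 0 2.9 0 -0.032 0 0.2" --pt "-4 0 2.9 0 -0.032 0 0.2" --pt "-4 0 2.9 0 -0.032 0 0.2"

```text
time: 7.65
position: [0.5582, -0.1959, 0.0307]
ee_rot: [-0.559, 0.434, -0.434, 0.559]
wrist_force: [0.4, -2.1, -1.4]
width: 0.0554
```

```bash
python3 look.py 3
```

```text
t 7.65 push yaw 104.36019687686746 [ 0.5582 -0.1959  0.0307] F [ 0.4 -2.1 -1.4]
top rect (534.3770141601562, -104.735107421875) (120.50979614257812, 149.8160858154297) 14.328442573547363 filler [  10.68858964 -210.90430364]
TCP along push rel centre -94.27410436730077 lateral 0.5006606752192952
TCP filler [  44.87978873 -298.76111536] yaw rel filler 20.960196876867457
```

View pics/w3.png

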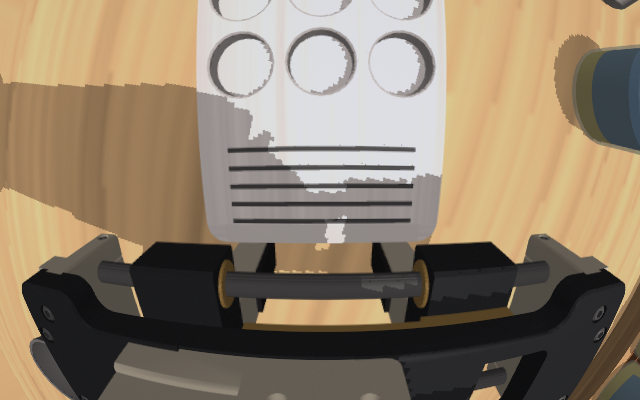

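View pics/t3.png

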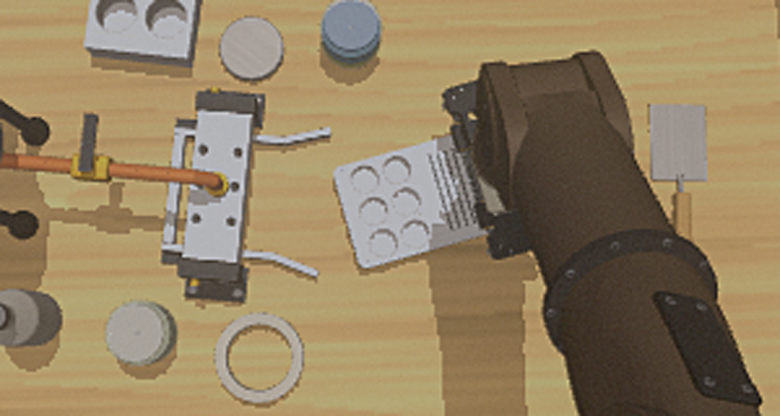

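servo_tool --pt "-3.5 0 0 0 0 0 0.2" --pt "-3.5 0 0 0 0 0 0.2" --pt "-4 0 -2.4 0 0.0267 0 0.2" --pt "-4 0 -2.4 0 0.0267 0 0.2" --pt "-4 0 -2.4 0 0.0267 0 0.2" --pt "-4 0 -2.4 0 0.0267 0 0.2" --pt "-4 0 -2.4 0 0.0267 0 0.2" --pt "-4 0 -2.4 0 0.0267 0 0.2" --pt "-4 0 -2.4 0 0.0267 0 0.2"

```text
time: 8.7
position: [0.5348, -0.1645, 0.0307]
ee_rot: [0.515, -0.485, 0.485, -0.514]
wrist_force: [0.5, -3.3, 0.6]
width: 0.0554
```

```bash
python3 look.py 4
```

```text
t 8.7 push yaw 93.36708251390095 [ 0.5348 -0.1645  0.0307] F [ 0.5 -3.3  0.6]
top rect (529.4537353515625, -68.7022476196289) (120.56229400634766, 146.24105834960938) 3.4039673805236816 filler [   1.65642432 -175.67610969]
TCP along push rel centre -95.97093759141262 lateral -0.30618865159225084
TCP filler [  17.96573333 -270.25158902] yaw rel filler 9.967082513900948
```

View pics/w4.png

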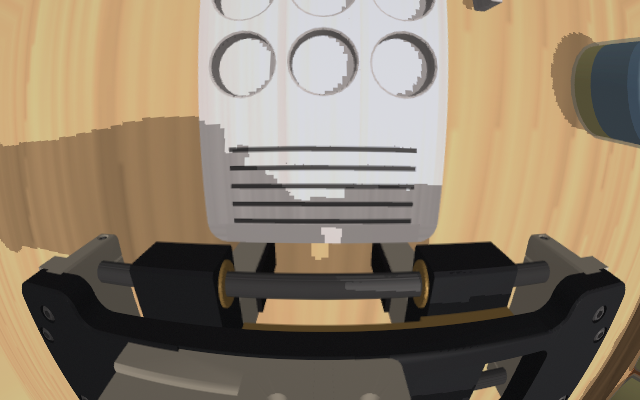

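View pics/t4.png

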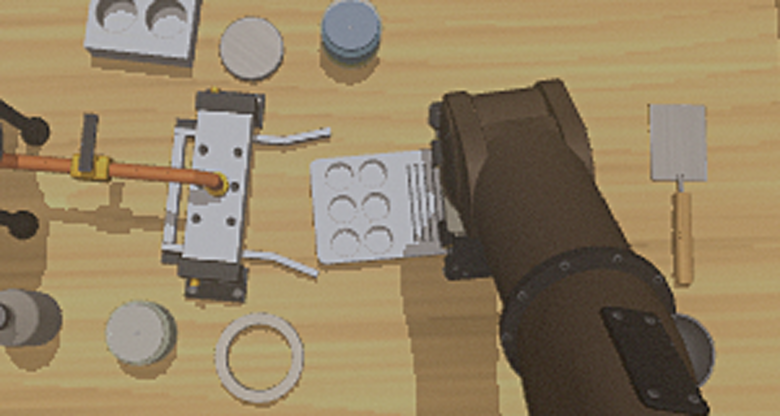

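servo_tool --pt "-4 0 -1.9 0 0.0217 0 0.2" --pt "-4 0 -1.9 0 0.0217 0 0.2" --pt "-4 0 -1.9 0 0.0217 0 0.2" --pt "-4 0 -1.9 0 0.0217 0 0.2" --pt "-4 0 -1.9 0 0.0217 0 0.2" --pt "-4 0 -1.9 0 0.0217 0 0.2" --pt "-4 0 -1.9 0 0.0217 0 0.2"

```text
time: 9.55
position: [0.5217, -0.1364, 0.0307]
ee_rot: [-0.476, 0.523, -0.523, 0.476]
wrist_force: [-1.3, -3.3, 0.7]
width: 0.055
```

```bash
python3 look.py 5
```

```text
t 9.55 push yaw 84.69475065288681 [ 0.5217 -0.1364  0.0307] F [-1.3 -3.3  0.7]
top rect (531.0328979492188, -38.39042663574219) (141.47496032714844, 120.55905151367188) 84.69877624511719 filler [  -0.25883289 -145.3836678 ]
TCP along push rel centre -98.41560856987844 lateral -0.21193970756458014
TCP filler [   1.75305489 -243.77893846] yaw rel filler 1.2947506528868047
```

View pics/w5.png

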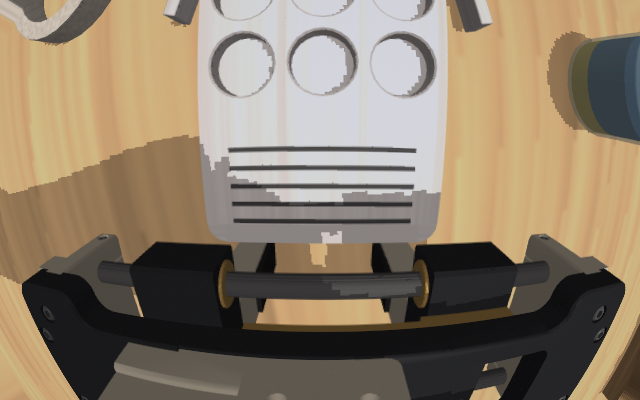

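View pics/t5.png

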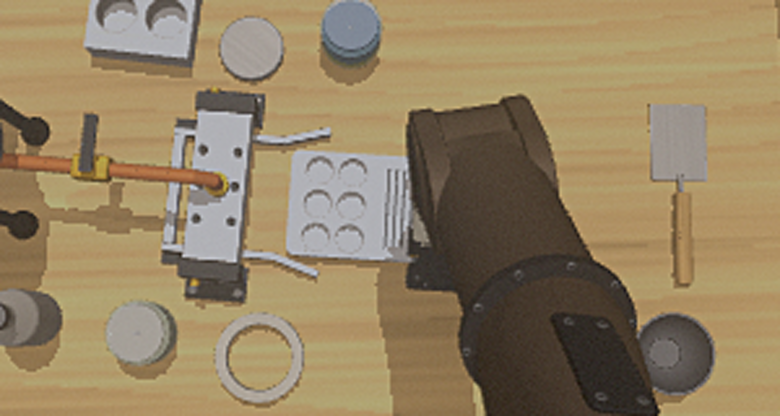

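servo_tool --pt "-4 0 -0.6 0 0.0075 0 0.2" --pt "-4 0 -0.6 0 0.0075 0 0.2" --pt "-4 0 -0.6 0 0.0075 0 0.2" --pt "-4 0 0 0 0 0 0.2" --pt "-4 0 0 0 0 0 0.2" --pt "-4 0 0 0 0 0 0.2" --pt "-4 0 0 0 0 0 0.2" --pt "-4 0 0 0 0 0 0.2" --pt "-4 0 0 0 0 0 0.2" --pt "-4 0 0 0 0 0 0.2"

```text
time: 10.7
position: [0.5245, -0.0964, 0.0307]
ee_rot: [-0.471, 0.528, -0.528, 0.471]
wrist_force: [-0.7, -3.4, 0.8]
width: 0.0547
```

```bash
python3 look.py 6
```

```text
t 10.7 push yaw 83.50222682450801 [ 0.5245 -0.0964  0.0307] F [-0.7 -3.4  0.8]
top rect (535.9308471679688, 4.946563720703125) (134.1870574951172, 120.96121215820312) 83.91681671142578 filler [  -0.37437371 -101.77092551]
TCP along push rel centre -102.03259535309589 lateral 0.12234474840024252
TCP filler [-6.99832437e-02 -2.03803140e+02] yaw rel filler 0.10222682450800846
```

View pics/w6.png

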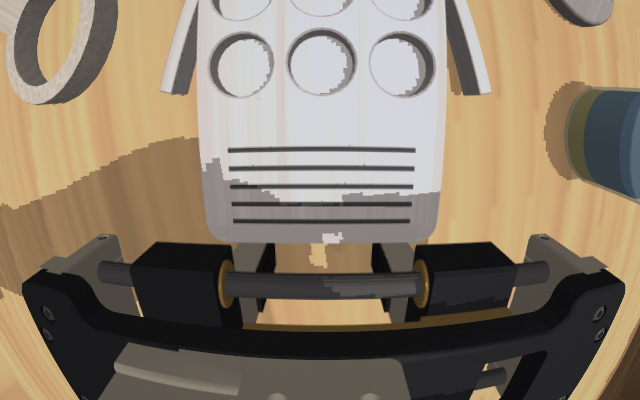

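View pics/t6.png

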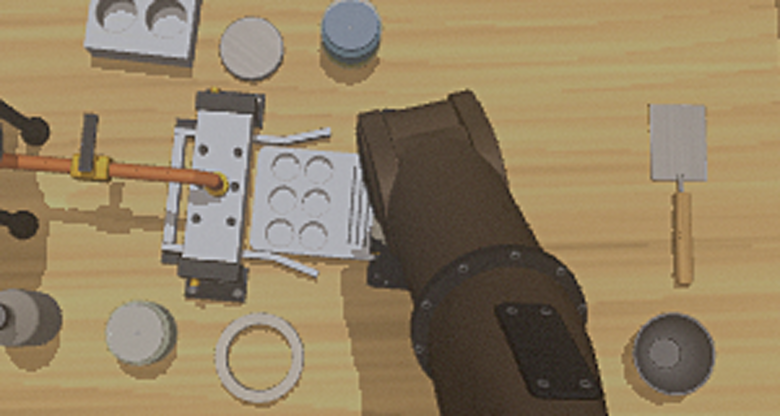

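servo_tool --pt "-4 0 0 0 0 0 0.2" --pt "-4 0 0 0 0 0 0.2" --pt "-4 0 0 0 0 0 0.2" --pt "-4 0 0 0 0 0 0.2" --pt "-4 0 0 0 0 0 0.2" --pt "-4 0 0 0 0 0 0.2" --pt "-4 0 0 0 0 0 0.2" --pt "-4 0 0 0 0 0 0.2" --pt "-4 0 0 0 0 0 0.2" --pt "-4 0 0 0 0 0 0.2" --pt "-4 0 0 0 0 0 0.2" --pt "-4 0 0 0 0 0 0.2"

```text
time: 12.05
position: [0.53, -0.0488, 0.0307]
ee_rot: [0.471, -0.527, 0.528, -0.471]
wrist_force: [-0.5, -3.7, 0.1]
width: 0.0548
```

```bash
python3 look.py 7
```

```text
t 12.05 push yaw 83.5069736117525 [ 0.53   -0.0488  0.0307] F [-0.5 -3.7  0.1]
top rect (538.8167114257812, 32.658836364746094) (94.89434814453125, 121.8510513305664) 84.31361389160156 filler [ -0.69280441 -73.91061557]
TCP along push rel centre -81.91585960755592 lateral 0.40977014335213197
TCP filler [-1.30094736e-01 -1.55825567e+02] yaw rel filler 0.10697361175249398
```

View pics/w7.png

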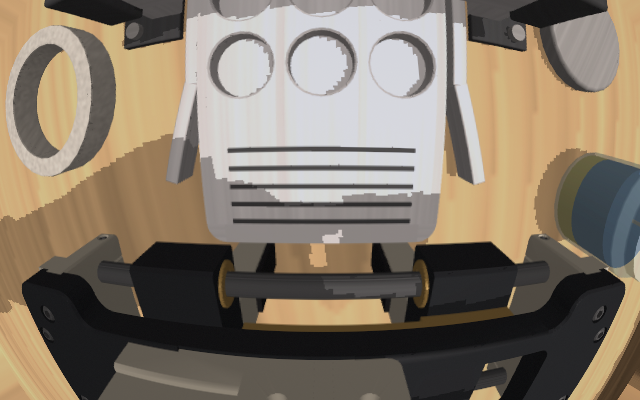

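View pics/t7.png

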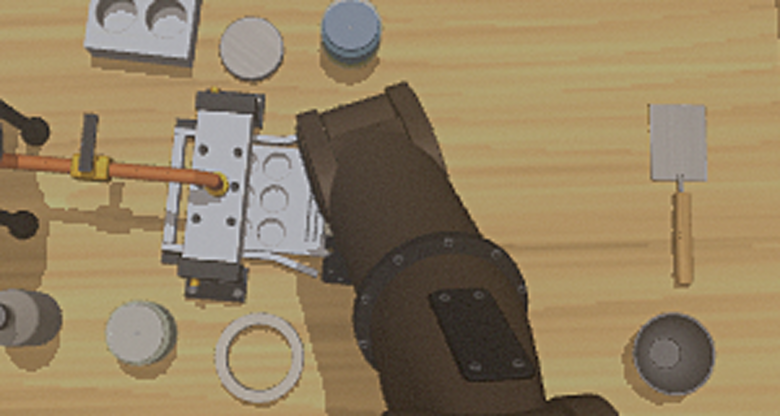

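```bash
python3 - <<'E'
from bench import robot
from w import *
for n in("top","side"):
    p=robot.get_image(n);X=cloud(p)
    print(n)
    for u in range(300,380,6) if n=="top" else []:
        v=200; print(u,X[v,u].round(3),filler(X[v,u]).round(0))
    cv2.imwrite(f"pics/c8_{n}.png",cv2.resize(p["pixels"][80:300,220:520],None,fx=2.6,fy=2.6))
E
```

```text
top
300 [0.559 0.033 0.027] [ 19. -71.]
306 [0.558 0.016 0.027] [ 21. -89.]
312 [ 0.499 -0.01   0.463] [ -35. -121.]
318 [ 0.497 -0.022  0.472] [ -36. -133.]
324 [ 0.494 -0.033  0.497] [ -38. -145.]
330 [ 0.491 -0.044  0.513] [ -39. -156.]
336 [ 0.489 -0.055  0.525] [ -40. -166.]
342 [ 0.488 -0.065  0.53 ] [ -40. -177.]
348 [ 0.488 -0.076  0.532] [ -39. -188.]
354 [ 0.488 -0.087  0.528] [ -37. -198.]
360 [ 0.49  -0.099  0.511] [ -34. -210.]
366 [ 0.557 -0.165 -0.001] [  40. -268.]
372 [ 0.556 -0.182  0.005] [  41. -286.]
378 [ 0.556 -0.201  0.002] [  43. -304.]
side
```

View pics/c8_side.png

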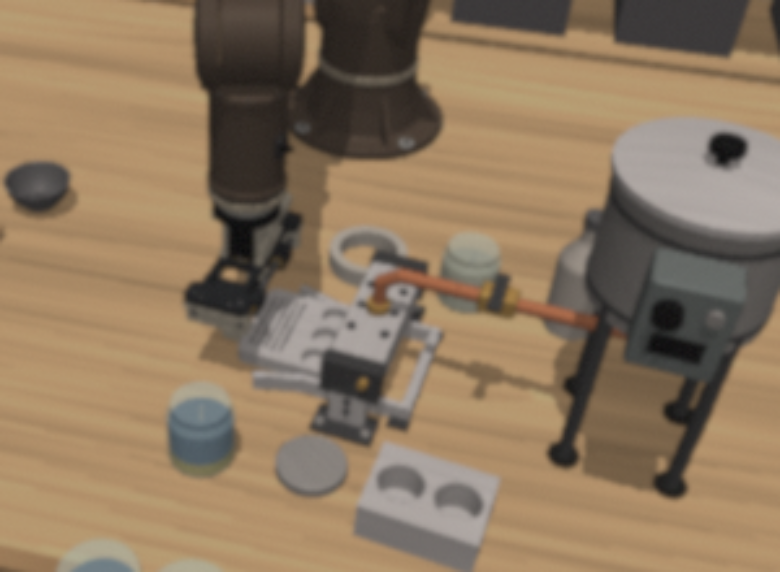

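servo_tool --pt "-4 0 0 0 0 0 0.2" --pt "-4 0 0 0 0 0 0.2" --pt "-4 0 0 0 0 0 0.2" --pt "-4 0 0 0 0 0 0.2" --pt "-4 0 0 0 0 0 0.2" --pt "-4 0 0 0 0 0 0.2" --pt "-3 0 0 0 0 0 0.2" --pt "-2 0 0 0 0 0 0.2" --pt "-2 0 0 0 0 0 0.2" --pt "-1 0 0 0 0 0 0.2"

```text
time: 13.3
position: [0.5335, -0.0172, 0.0307]
ee_rot: [0.471, -0.528, 0.528, -0.471]
wrist_force: [-0.4, -3.5, -0.1]
width: 0.055
```

```bash
python3 look.py 8
```

```text
t 13.3 push yaw 83.50914089154772 [ 0.5335 -0.0172  0.0307] F [-0.4 -3.5 -0.1]
top rect (530.5164184570312, 55.58708190917969) (106.82118225097656, 52.52608108520508) 3.794459104537964 filler [-11.5733966  -52.08833291]
TCP along push rel centre -71.94351702932256 lateral 11.231192527523232
TCP filler [  -0.20518162 -124.01032553] yaw rel filler 0.10914089154771034
```

View pics/w8.png

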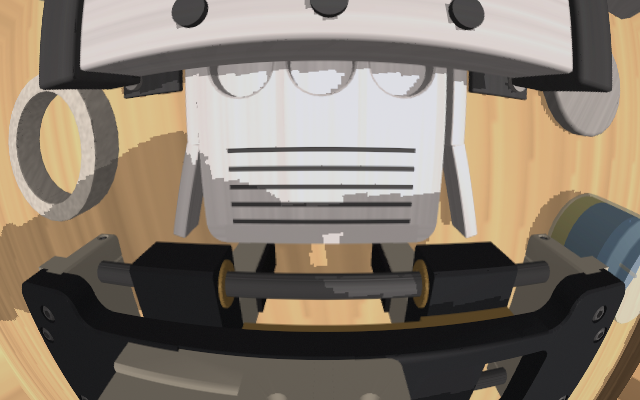

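servo_tool --pt "-1 0 0 0 0 0 0.2" --pt "-1 0 0 0 0 0 0.2" --pt "-1 0 0 0 0 0 0.2" --pt "-1 0 0 0 0 0 0.2" --pt "-1 0 0 0 0 0 0.2"

```text
time: 13.95
position: [0.5341, -0.0123, 0.0307]
ee_rot: [0.471, -0.528, 0.528, -0.471]
wrist_force: [-0.4, -2.8, 0.1]
width: 0.0549
```

servo_tool --pt "-1 0 0 0 0 0 0.2"

```text
time: 14.05
position: [0.5342, -0.0112, 0.0307]
ee_rot: [0.471, -0.528, 0.528, -0.471]
wrist_force: [-0.5, -4.2, -0.4]
width: 0.0551
```

servo_tool --pt "-1 0 0 0 0 0 0.2"

```text
time: 14.15
position: [0.5343, -0.0102, 0.0307]
ee_rot: [-0.471, 0.528, -0.528, 0.471]
wrist_force: [-0.6, -3.4, -0.3]
width: 0.0555
```

No stop contact yet (TCP y ≈ -117 in the filler frame); keep creeping.

servo_tool --pt "-1 0 0 0 0 0 0.2"

```text
time: 14.25
position: [0.5344, -0.0095, 0.0307]
ee_rot: [0.471, -0.527, 0.528, -0.471]
wrist_force: [-0.8, -7.3, 0.7]
width: 0.0555
```

servo_tool --pt "-0.7 0 0 0 0 0 0.2"

```text
time: 14.35
position: [0.5344, -0.0095, 0.0307]
ee_rot: [0.471, -0.527, 0.528, -0.47]
wrist_force: [-0.3, -7.0, 1.1]
width: 0.0553
```

servo_tool --pt "-0.7 0 0 0 0 0 0.2"

```text
time: 14.45
position: [0.5344, -0.0094, 0.0307]
ee_rot: [0.471, -0.527, 0.528, -0.47]
wrist_force: [-1.2, -10.0, 1.2]
width: 0.0548
```

servo_tool --pt "-1 0 0 0 0 0 0.2" --pt "0 0 0 0 0 0 0.2"

```text
time: 14.65
position: [0.5343, -0.0094, 0.0307]
ee_rot: [0.471, -0.527, 0.528, -0.47]
wrist_force: [-1.6, -10.3, 2.5]
width: 0.0552
```

```bash
python3 look.py 9
```

```text
t 14.65 push yaw 83.41666113290475 [ 0.5343 -0.0094  0.0307] F [ -1.6 -10.3   2.5]
top rect (528.6161499023438, 58.89393615722656) (50.151458740234375, 92.19635009765625) 88.407958984375 filler [-13.84115203 -49.02180541]
TCP along push rel centre -67.18479872296247 lateral 13.469018707685638
TCP filler [  -0.35253824 -116.20297785] yaw rel filler 0.016661132904744136
```

View pics/w9.png

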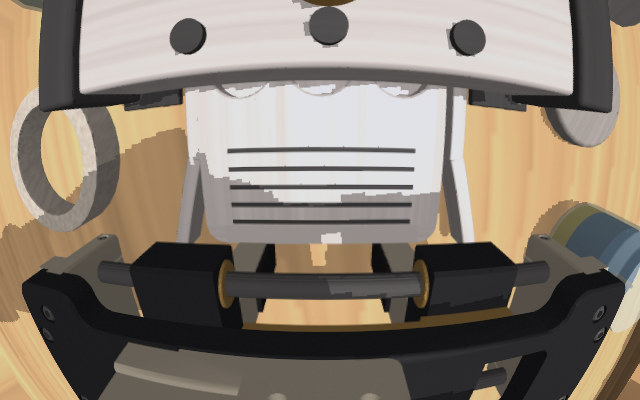

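servo_tool --pt "2 0 0 0 0 0 0.2" --pt "3 0 0 0 0 0 0.2" --pt "6 0 0 0 0 0 0.2" --pt "10 0 0 0 0 0 0.2" --pt "15 0 0 0 0 0 0.2" --pt "20 0 0 0 0 0 0.2" --pt "25 0 0 0 0 0 0.2" --pt "25 -20 0 0 0 0 0.2" --pt "25 -30 0 0 0 0 0.2" --pt "25 -30 0 0 0 0 0.2" --pt "25 -30 0 0 0 0 0.2" --pt "25 -30 0 0 0 0 0.2" --pt "0 0 0 0 0 0 0.2"

```text
time: 16.1
position: [0.5121, -0.2179, 0.1745]
ee_rot: [0.469, -0.527, 0.532, -0.47]
wrist_force: [0.5, -0.2, -0.5]
width: 0.0552
```

```bash
python3 look.py 10; python3 - <<'E'
from w import *
from bench import robot
p=robot.get_image("top");X=cloud(p)
cv2.imwrite("pics/fin.png",cv2.resize(p["pixels"][160:255,235:345],None,fx=7,fy=6.3,interpolation=cv2.INTER_CUBIC))
E
```

```text
t 16.1 push yaw 83.11414643093164 [ 0.5121 -0.2179  0.1745] F [ 0.5 -0.2 -0.5]
top rect (538.902587890625, 39.70730972290039) (80.3476333618164, 122.28545379638672) 83.40153503417969 filler [ -1.41762851 -66.8989837 ]
TCP along push rel centre -258.9377724553529 lateral 4.260137502853132
TCP filler [   1.55061961 -325.85662646] yaw rel filler -0.28585356906836523
```

View pics/fin.png

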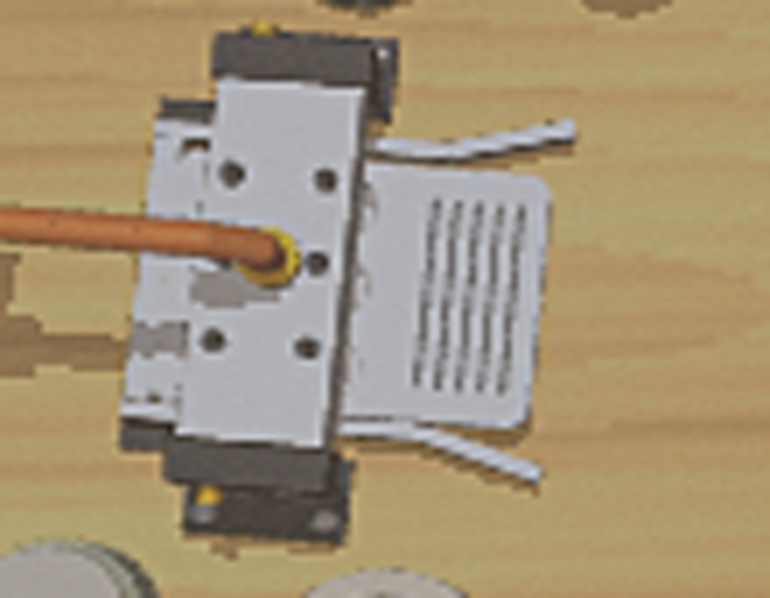

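View pics/w10.png

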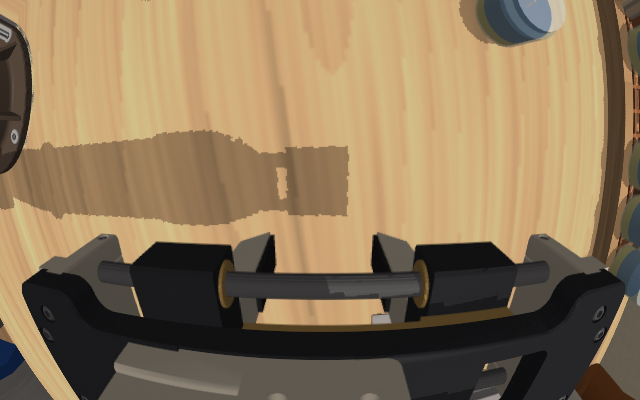

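View pics/t10.png

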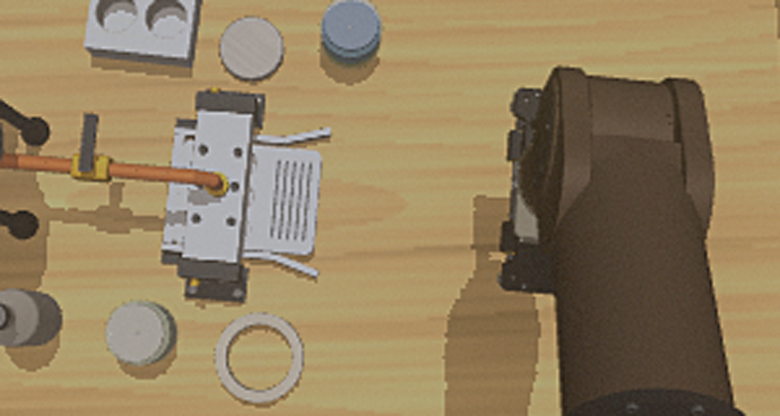

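```bash
python3 -c "
from bench import robot
print(robot.hand_in()); print(robot.state()['time'])"
```

```text
the job is handed in; nothing more can be done
None
the job is handed in; nothing more can be done
```

I pushed the mould plate home against the end stop and handed the job in at about 16 s of the 72 s allowed. `hand_in` gives no verdict, so this rests on my own checks.

**How it was done:** I set the two half-open fingers flat against the trailing edge face, with the tips about 12 mm above the bench. I pushed the plate along an S-curve to straighten and centre it. I then pushed it straight between the rails and crept forward until it stopped. There the push force rose from about 3.5 N to 10 N with no further movement. Then I drew back and lifted clear.

**Last checks, from the top camera and tool readings:**

| Check | Measured | Needed |
|---|---|---|
| Squareness to the filler | about 0.00 rad | within 0.05 rad |
| Offset from the middle of the rails | about -1.4 mm | within 4.5 mm |
| Trailing edge in the filler's frame | y = -107.1 mm (-108 mm when home) | within 4 mm |
| Robot clear of everything | force reading about 0 N | touching nothing |

- **End stop:** the picture shows no gap between the leading edge and the stop.
- **Accuracy:** the camera calibration is only good to about 2 mm. The tool reading also put the plate about 1 mm further in than nominal.
- **Known bad readings:** while the arm or nozzle bar hid part of the plate, the outline fits came out short or shifted. I used the tool position for those steps.
- **Bystanders:** I compared them before and after only by eye, and those in the final crop looked unmoved. The scraper and bowl were last seen unmoved during the push.
- **Nozzle bar:** I saw no force spike that would suggest a knock against it.

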